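# Park the wing screw of the switch-box cover

### The job

Free the wing-headed end of the grey switch box's cover: pull the captive wing screw straight up against its spring and, holding it up, turn it a quarter turn anticlockwise (seen from above) so that it catches on its thread and stays up when you let go. Leave the round knurled screw at the other end seated.

Things in the scene. Friction and masses are not known exactly. Their poses are not given: they have to be found in the camera images.
- wing_grip (a point): Grip point on the wing screw's axis, in its plain steel wing: an upright slab 40 mm long (this point's x), 10 mm thick (its y); z is up. Pinch it from above across the 10 mm. Wing top 12 mm above the point; free height for fingers 20 mm below it, then a 28 mm wide hub and a 34 mm wide slotted collar (rim 30 mm below) on the box cover (50 mm below). It rises and turns with the screw.
- wing_lift (a joint): Pull-up of the wing screw in m: 0 seated, 0.018 at the stop. Its spring pulls it down with 5 N at 0 to 9.5 N at the stop. Below 0.012 a cross pin in the collar's slot blocks turning (do not force it): pull it up 14 to 17 mm before turning. Caught on its thread it rests at about 0.012.
- wing_turn (a joint): Turn of the wing screw in rad: about 0 as found (wing at right angles to the line through both screws), growing anticlockwise from above, stop at 1.65; little friction. Let go before about 0.3 to 0.5 it falls back into its slot; a quarter turn (1.57) is well on the thread.
- round_lift (a joint): Pull-up in m of the round knurled screw (head 30 mm wide, as high as the wing) at the other end of the box, 124 mm from the wing screw: 0 seated, 0.018 at the stop; it is to stay seated. The box: grey, flat cover 104 x 224 mm, top 48 mm above the bench, fixed to the bench, at any yaw.

How it is judged:
By the outcome, as a careful person would: the job done as asked, in the order asked, and still so for the second after the job is handed in, with the robot touching nothing.
It also fails if it takes over 29 s, if anything falls off the work surface, if the arm or the gripper's body presses on something with over 40 N, if the wrist force passes 120 N, or if a joint passes its speed limit or range.

### The arm

A 7-joint arm with a two-finger parallel gripper is mounted at the origin on a cart in front of the work surface, level with it; the furniture and walls round the work are solid. World frame = base frame: x ahead of the robot, y to its left, z up, the work surface at z = 0. Lengths are in m, angles in rad, forces in N, time in s.
With the tool pointing down it reaches from about 0.425 to 0.875 m from the base axis. Payload 8.4 kg.
Tool frame: the origin (TCP) lies on the centre line of the jaws, within the pads' length; the fingertips stand 8 mm ahead of it and the grasp point (between the pads) lies 11 mm behind it; z points along the fingers, y is the line along which they close (so a half turn about z gives the same grasp; the last joint's range is limited). The gripper opens to 85 mm and grips with 20 to 120 N. Pads are 22 mm wide; open, the fingers measure 114 mm over their backs; the gripper's body (76 mm by 85 mm) begins 54 mm behind the grasp point. The pads swing forward as they close: fully open they stand 13 mm farther back than shut.
Start: joints at [1.128, 0.333, 0.04, 1.465, -0.013, 1.343, -0.059], TCP at [0.219, -0.612, 0.239] pointing down, gripper open.
Joint ranges: [-2.58, 2.58], [-0.38, 2.09], [-1.3, 1.39], [0.25, 2.4], [-1.5, 4.64], [0.08, 2.09], [-2.65, 2.65]. Speed limits (rad/s): [2.22, 2.22, 2.79, 2.79, 3.14, 3.14, 3.14].

### API

Orientations are given as a rotation vector (axis times angle).
In Python, from bench import r gives the robot as it stands.
- The arm moves only by the tool step_arm, never from a script. Its arguments are lists of equal length, an entry for each row: "xyz": the shift along the tool's x, y, z in m, a list of three; "turn": the turn about the tool's z in units of 5 degrees (1.0 is 5 degrees); "hand": the gripper command: -1 is shut, 1 is fully open, values between are in proportion. In form: {"xyz": [[dx, dy, dz], ...], "turn": [turn, ...], "hand": [hand, ...]}. A call has 1 to 12 rows; each row shifts and turns the commanded pose from where the row before left it, along the tool's axes as they then stand; what a row does not reach is not made up. A row lasts 1/10 s, in which the tool goes at most 50 mm and 8.59 degrees, less where a joint would pass 70% of its speed; a pose out of reach is approached as far as the arm can. A call with a gripper value outside its range is refused whole. The fingers move at their own pace and stop on an object; the grip force is fixed at half the most. Time passes only in rows, so rows that do not move let the fingers close. It gives the time, the measured TCP pose, the force, the opening and the grip force at its end, in the units of the state.
- r.sense(): the state, without advancing time (a new reading comes with each control period).
- r.get_image(name): name is "scene" or "top" or "wrist"; returns a dict with "pixels" (400x640x3 uint8, blue, green, red), "camera_matrix" (3x3 intrinsics, pixels), "k1" (the pictures are not rectified: a ray, as slopes to the right and down, at radius r is drawn at 1 + k1 r^2 times it, then the intrinsics apply), "R" (3x3) and "t" (3): a world point X has camera coordinates R X + t. Camera axes: x right, y down, z forward; pixel columns grow to the right and rows downward; lengths in m; the calibration is good to about 2 mm. A picture is of the moment at which its call begins. There is no depth.
- r.hand_in(): hands the job in; it is judged then, once.
The state is a dict: "clock": time; "q": joint angles; "joint_vel": joint speeds; "joint_torque": joint torques, N m; "tcp_pos": TCP position; "tool_rot": TCP orientation; "contact_force": force on the tool from outside, world axes, zero at the start; "torque": the same for the moment, N m; "gripper_width": finger opening in m; "gripper_force": force on a finger pad.
Only numpy, scipy, OpenCV 4.12 (cv2) and the standard library are available. Lean on these libraries where they do the work, as an engineer would, in place of code of your own. Each camera call takes 0.05 s, during which the arm holds its last target. There are 200 camera calls.

## Working session

There is one attempt and no reset: what is moved stays moved. The work goes in short steps, Python scripts to look and compute and a tool call to move; the robot and the scene stay as the last step left them, time stands still between calls to the robot, and variables do not carry over. Pictures are saved under pics/ and viewed, at most 10 in all, crops included, and the job is handed in when it is done.

Besides the shell and the picture viewer there is one more tool, called after "Request:" by a JSON object that holds its "api" and its "payload", one argument or row to a line. step_arm: Moves the arm, as the interface text tells. Its arguments: {"type":"object","properties":{"xyz":{"type":"array"},"turn":{"type":"array"},"hand":{"type":"array"}},"required":["xyz","turn","hand"]}

```bash
mkdir -p pics; cat > h.py <<'E'
import numpy as np, cv2
from bench import r
def ray(im,u,v):
    K=np.array(im["camera_matrix"]);k=im["k1"]
    p=cv2.undistortPoints(np.array([[[u,v]]],float),K,np.array([k,0,0,0,0.]))[0,0]
    R=np.array(im["R"]);t=np.array(im["t"])
    return -R.T@t, R.T@np.array([p[0],p[1],1])
def at_z(im,u,v,z):
    c,d=ray(im,u,v); return c+d*(z-c[2])/d[2]
E
python3 - <<'E'
from h import *
import pickle
ims={n:r.get_image(n) for n in("top","scene","wrist")}
pickle.dump(ims,open("ims.pkl","wb"))
for n in("top","scene"): cv2.imwrite(f"pics/{n}.png",np.array(ims[n]["pixels"]))
print(r.sense())
E
```

```text
{'clock': 0.15, 'q': array([ 1.1278314 ,  0.33375207,  0.0398838 ,  1.46602981, -0.01341524,
        1.34330575, -0.0585073 ]), 'joint_vel': array([ 3.42763678e-04, -1.56622732e-03,  2.03317627e-04, -1.57398485e-03,
       -4.65489931e-05, -9.41393721e-04, -3.26232197e-04]), 'joint_torque': array([ 4.63253600e-03, -6.59043932e+01,  1.36946697e+00, -4.05867755e+01,
        1.73185137e-02,  9.66168445e-03, -3.13156886e-05]), 'tcp_pos': array([ 0.21894167, -0.61166544,  0.23864223]), 'tool_rot': array([-3.0941294e+00, -5.3707197e-01,  4.3542900e-04]), 'contact_force': array([ 0.13761481, -0.78499326,  0.02433861]), 'torque': array([0.02423796, 0.026645  , 0.00252763]), 'gripper_force': 0.0, 'gripper_width': 0.08510989037790123}
```

View pics/top.png

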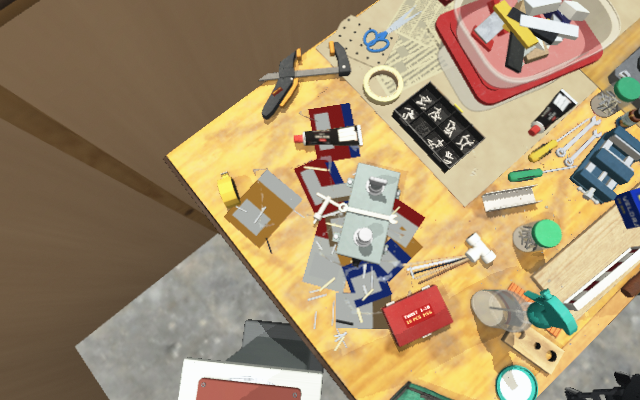

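View pics/scene.png

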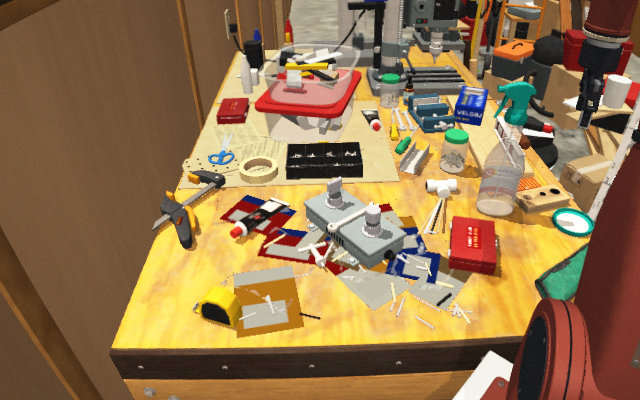

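The top view shows the grey box, with the wing screw near (377,186) and the round one near (363,237). A spanner lies across the cover between them. In the scene view the wing is at (334,188) and the round head at (373,213). Next I enlarge both views.

```bash
python3 - <<'E'
from h import *
import pickle
ims=pickle.load(open("ims.pkl","rb"))
a=cv2.resize(ims["top"]["pixels"][155:265,310:430],None,fx=5,fy=5,interpolation=cv2.INTER_CUBIC)
b=cv2.resize(ims["scene"]["pixels"][165:275,295:415],None,fx=6,fy=5.0,interpolation=cv2.INTER_CUBIC)
cv2.imwrite("pics/a.png",a);cv2.imwrite("pics/b.png",b)
for u,v,z in[(377,184,.11),(364,235,.11)]: print(at_z(ims["top"],u,v,z))
E
```

```text
[ 0.5709363  -0.24118137  0.11      ]
[ 0.45624812 -0.22072201  0.11      ]
```

View pics/a.png

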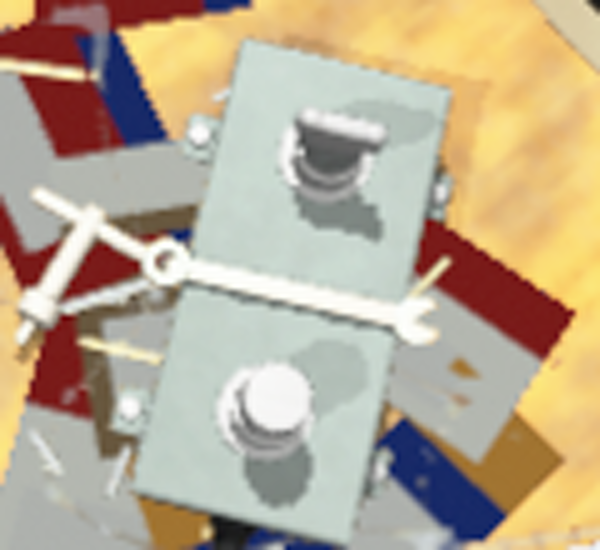

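View pics/b.png

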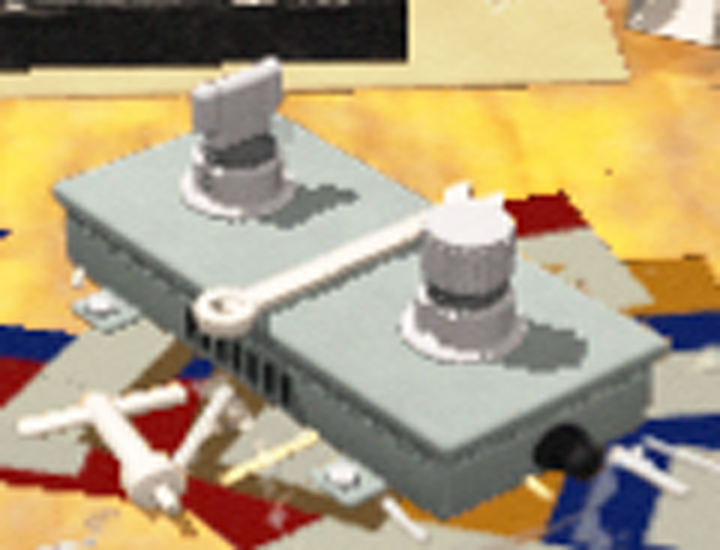

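The top crop shows the wing's top edge running from (297,115) to (385,135), with its centre at (341,124). The cover corners are (245,40), (450,90), (350,545) and (135,492), and the round head is at (276,398). In the scene crop the wing top runs from (197,90) to (278,62), centre about (237,76), and the round top is at (468,215).

```bash
python3 - <<'E'
from h import *
import pickle
ims=pickle.load(open("ims.pkl","rb"))
T=lambda x,y:(310+(x+.5)/5-.5,155+(y+.5)/5-.5)
S=lambda x,y:(295+(x+.5)/6-.5,165+(y+.5)/5-.5)
t=lambda x,y,z:at_z(ims["top"],*T(x,y),z)
s=lambda x,y,z:at_z(ims["scene"],*S(x,y),z)
ang=lambda d:np.degrees(np.arctan2(d[1],d[0]))
C=[t(*p,.048) for p in[(245,40),(450,90),(350,545),(135,492)]]
c=np.mean(C,0);ax=(C[0]+C[1]-C[2]-C[3])/2
print("cover",c,np.linalg.norm(ax),np.linalg.norm(C[0]-C[1]),"yaw",ang(ax),"edge",ang(C[0]-C[1]))
print("wing via cover",c+ax/np.linalg.norm(ax)*.062, "round",c-ax/np.linalg.norm(ax)*.062)
C2=[s(*p,.048) for p in[(58,190),(272,112),(668,345),(440,450)]]
c2=np.mean(C2,0);ax2=(C2[0]+C2[1]-C2[2]-C2[3])/2
print("scene cover",c2,np.linalg.norm(ax2),ang(ax2))
print("wing top",t(341,124,.11),s(237,76,.11),"ang",ang(t(297,115,.11)-t(385,135,.11)),np.linalg.norm(t(297,115,.11)-t(385,135,.11)))
print("round",t(276,398,.11),s(468,215,.11))
R=cv2.Rodrigues(r.sense()["tool_rot"])[0];print(R,"tool y",ang(R[:,1]),"x",ang(R[:,0]))
E
```

```text
cover [ 0.51980792 -0.23415176  0.048     ] 0.22062646980426132 0.09990052441344939 yaw -8.847786711932706 edge 81.06165062561428
wing via cover [ 0.58107014 -0.24368798  0.048     ] round [ 0.45854569 -0.22461554  0.048     ]
scene cover [ 0.51835001 -0.23022711  0.048     ] 0.21597290288582693 -9.49655238760853
wing top [ 0.58153782 -0.24227929  0.11      ] [ 0.58301118 -0.24264233  0.11      ] ang 82.09799317932396 0.03948788549057328
round [ 0.45811716 -0.22229777  0.11      ] [ 0.45924344 -0.22016084  0.11      ]
[[ 9.41503964e-01  3.37001569e-01 -4.77979302e-04]
 [ 3.37001901e-01 -9.41503286e-01  1.13219861e-03]
 [-6.84663760e-05 -1.22704941e-03 -9.99999245e-01]] tool y -70.30568618797396 x 19.69431862554129
```

```bash
python3 - <<'E'
from h import *
import pickle
ims=pickle.load(open("ims.pkl","rb"))
p=lambda n,u,v,z:print(n,u,v,z,at_z(ims[n],u,v,z).round(3))
p("scene",495,212,0); b=at_z(ims["scene"],495,212,0)
p("top",490,310,.05);p("top",550,315,.2);p("top",550,315,.25);p("top",550,315,.3)
# scene ray of the sprayer head (516,92) vs top ray
c1,d1=ray(ims["scene"],516,95);c2,d2=ray(ims["top"],548,312)
k=np.linalg.lstsq(np.c_[d1,-d2],c2-c1,rcond=None)[0];print("head",c1+d1*k[0],c2+d2*k[1])
c1,d1=ray(ims["scene"],455,135);c2,d2=ray(ims["top"],547,233)
k=np.linalg.lstsq(np.c_[d1,-d2],c2-c1,rcond=None)[0];print("jar",c1+d1*k[0],c2+d2*k[1])
for n in("top","scene"):print(n,-np.array(ims[n]["R"]).T@ims[n]["t"])
E
```

```text
scene 495 212 0 [ 0.32  -0.517  0.   ]
top 490 310 0.05 [ 0.324 -0.516  0.05 ]
top 550 315 0.2 [ 0.327 -0.565  0.2  ]
top 550 315 0.25 [ 0.328 -0.537  0.25 ]
top 550 315 0.3 [ 0.329 -0.508  0.3  ]
head [ 0.33147773 -0.50991562  0.29331437] [ 0.33347743 -0.50900813  0.29277806]
jar [ 0.50266178 -0.61808691  0.09933672] [ 0.4989425  -0.62015502  0.09981672]
top [ 0.3404377  -0.13896839  0.94486708]
scene [0.03660702 0.34607668 0.64227028]
```

Request:
{"api": "step_arm", "payload": {
  "xyz": [
    [0,0,-0.04],
    [0,0,-0.04],
    [0,0,-0.04],
    [0,0,-0.04],
    [0,0,-0.03],
    [0,0,0]
  ],
  "turn": [0,0,0,0,0,0],
  "hand": [1,1,1,1,1,1]
}}

```text
clock: 0.75
tcp_pos: [0.2193, -0.6127, 0.4341]
tool_rot: [3.089, 0.536, 0.002]
contact_force: [-0.3, -0.9, 0.1]
gripper_width: 0.0852
gripper_force: 0.0
```

Request:
{"api": "step_arm", "payload": {
  "xyz": [
    [0.034,-0.0165,0],
    [0.034,-0.0165,0],
    [0.034,-0.0165,0],
    [0.034,-0.0165,0],
    [0.034,-0.0165,0],
    [0.034,-0.0165,0],
    [0.034,-0.0165,0],
    [0.034,-0.0165,0],
    [0.034,-0.0165,0],
    [0.034,-0.0165,0],
    [0.034,-0.0165,0],
    [0,0,0]
  ],
  "turn": [0,0,0,0,0,0,0,0,0,0,0,0],
  "hand": [1,1,1,1,1,1,1,1,1,1,1,1]
}}

```text
clock: 1.95
tcp_pos: [0.5136, -0.3094, 0.4277]
tool_rot: [-3.089, -0.55, -0.0]
contact_force: [0.4, -0.2, -0.4]
gripper_width: 0.0853
gripper_force: 0.0
```

Request:
{"api": "step_arm", "payload": {
  "xyz": [
    [0,0,0],
    [0,0,0],
    [0,0,0],
    [0,0,0],
    [0,0,0],
    [0,0,0],
    [0,0,0],
    [0,0,0],
    [0,0,0],
    [0,0,0]
  ],
  "turn": [-1.5,-1.5,-1.5,-1.5,-1.5,-1.5,-1.5,-1.5,-0.3,0],
  "hand": [1,1,1,1,1,1,1,1,1,1]
}}

```text
clock: 2.95
tcp_pos: [0.5097, -0.3152, 0.4287]
tool_rot: [-2.387, -2.041, 0.001]
contact_force: [-0.1, 0.6, 0.1]
gripper_width: 0.0854
gripper_force: 0.0
```

```bash
cat > d.py <<'E'
from h import *
s=r.sense();R=cv2.Rodrigues(s["tool_rot"])[0]
g=np.array([.5822,-.2425,.101-.011])
print("q",s["q"].round(2),"tcp",s["tcp_pos"].round(4),"yawy",np.degrees(np.arctan2(R[1,1],R[0,1])),"tool z",R[:,2].round(3),"delta tool",(R.T@(g-s["tcp_pos"])).round(4),s["contact_force"].round(1))
E
python3 d.py
```

```text
q [ 0.72  0.22 -0.31  1.23  0.07  1.7   0.27] tcp [ 0.5097 -0.3152  0.4287] yawy -8.950945408063077 tool z [-0.001  0.    -1.   ] delta tool [0.083  0.0606 0.3386] [-0.1  0.6  0.1]
```

Request:
{"api": "step_arm", "payload": {
  "xyz": [
    [0.028,0.02,0],
    [0.028,0.02,0],
    [0.027,0.0206,0],
    [0,0,0.04],
    [0,0,0.04],
    [0,0,0.04],
    [0,0,0.04],
    [0,0,0.04],
    [0,0,0.04],
    [0,0,0.015],
    [0,0,0],
    [0,0,0]
  ],
  "turn": [0,0,0,0,0,0,0,0,0,0,0,0],
  "hand": [1,1,1,1,1,1,1,1,1,1,1,0.2]
}}

```text
clock: 4.15
tcp_pos: [0.5835, -0.2425, 0.1761]
tool_rot: [2.385, 2.042, 0.001]
contact_force: [-0.5, -0.7, 0.6]
gripper_width: 0.0728
gripper_force: 0.0
```

```bash
python3 d.py; python3 - <<'E'
from h import *
im=r.get_image("wrist");cv2.imwrite("pics/w.png",im["pixels"])
import pickle;pickle.dump(im,open("w.pkl","wb"))
R=np.array(im["R"]);print(-R.T@im["t"],R)
E
```

```text
q [ 0.61  0.36 -0.36  1.58  0.13  1.23  0.07] tcp [ 0.5835 -0.2425  0.1761] yawy -8.86153881921012 tool z [ 0.002 -0.001 -1.   ] delta tool [-0.0002 -0.0014  0.0861] [-0.5 -0.7  0.6]
[ 0.59588157 -0.16379706  0.31071397] [[ 9.88110779e-01 -1.53741173e-01  8.60462344e-04]
 [-1.46363202e-01 -9.38949083e-01  3.11371857e-01]
 [-4.70627443e-02 -3.07795828e-01 -9.50287760e-01]]
```

View pics/w.png

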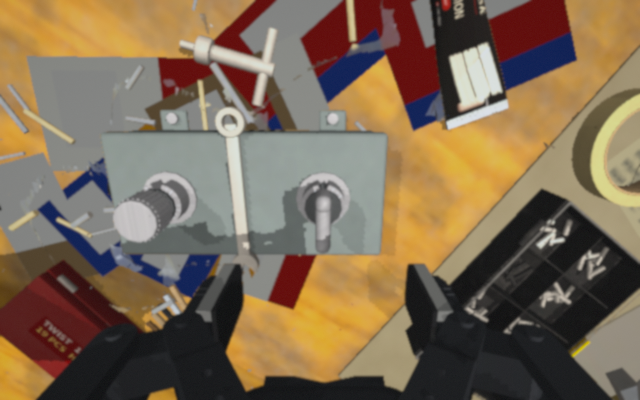

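The wrist picture shows the wing between the jaws' planes. Its top runs from (322,197) to (323,248), the collar is centred near (324,198), and the jaw midpoint is at about column 323.

```bash
python3 - <<'E'
from h import *
import pickle;im=pickle.load(open("w.pkl","rb"))
a=at_z(im,322,198,.11);b=at_z(im,323.5,247,.11);print(a,b,(a+b)/2,np.linalg.norm(a-b),np.degrees(np.arctan2(*(a-b)[1::-1])))
print(at_z(im,324,199,.068))
E
```

```text
[ 0.58551791 -0.22405975  0.11      ] [ 0.58130683 -0.25709587  0.11      ] [ 0.58341237 -0.24057781  0.11      ] 0.033303427214074664 82.73573671352001
[ 0.58470879 -0.23767469  0.068     ]
```

Request:
{"api": "step_arm", "payload": {
  "xyz": [
    [0.001,0,0.02],
    [0,0,0.025],
    [0,0,0.02],
    [0,0,0.015],
    [0,0,0.006],
    [0,0,0],
    [0,0,0]
  ],
  "turn": [0,0,0,0,0,0,0],
  "hand": [0,-0.2,-0.2,-0.2,-0.2,-0.2,-0.4]
}}

```text
clock: 4.9
tcp_pos: [0.5835, -0.2415, 0.0896]
tool_rot: [2.384, 2.043, 0.001]
contact_force: [1.0, 0.1, 0.6]
gripper_width: 0.0262
gripper_force: 0.0
```

```bash
python3 d.py
```

```text
q [ 0.6   0.44 -0.35  1.66  0.16  1.07  0.05] tcp [ 0.5835 -0.2415  0.0896] yawy -8.809260856329995 tool z [ 0.002 -0.001 -1.   ] delta tool [-0.0012 -0.0012 -0.0004] [1.  0.1 0.6]
```

Request:
{"api": "step_arm", "payload": {
  "xyz": [
    [0,0,0],
    [0,0,0],
    [0,0,0],
    [0,0,0],
    [0,0,0],
    [0,0,0],
    [0,0,0],
    [0,0,0]
  ],
  "turn": [0,0,0,0,0,0,0,0],
  "hand": [-0.5,-0.6,-0.7,-0.8,-0.9,-1,-1,-1]
}}

```text
clock: 5.7
tcp_pos: [0.5831, -0.2413, 0.0888]
tool_rot: [2.385, 2.044, 0.001]
contact_force: [-1.3, 0.0, 5.2]
gripper_width: 0.0095
gripper_force: 59.0
```

```bash
python3 d.py; python3 -c "
from bench import r;s=r.sense();print(s['gripper_width'],s['gripper_force'],s['torque'])"
```

```text
q [ 0.6   0.44 -0.35  1.67  0.16  1.07  0.05] tcp [ 0.5831 -0.2413  0.0888] yawy -8.800535489398376 tool z [ 0.001 -0.    -1.   ] delta tool [-0.0013 -0.0007 -0.0012] [-1.3  0.   5.2]
0.009539146191420435 59.008438400924206 [ 0.01282581  0.18754734 -0.01847769]
```

Request:
{"api": "step_arm", "payload": {
  "xyz": [
    [0,0,-0.003],
    [0,0,-0.004],
    [0,0,-0.004],
    [0,0,-0.0045],
    [0,0,0],
    [0,0,0],
    [0,0,0]
  ],
  "turn": [0,0,0,0,0,0,0],
  "hand": [-1,-1,-1,-1,-1,-1,-1]
}}

```text
clock: 6.4
tcp_pos: [0.5829, -0.2413, 0.1028]
tool_rot: [-2.385, -2.044, -0.0]
contact_force: [5.1, -1.8, -9.1]
gripper_width: 0.0091
gripper_force: 58.5
```

```bash
python3 d.py
```

```text
q [ 0.6   0.42 -0.35  1.65  0.16  1.09  0.05] tcp [ 0.5829 -0.2413  0.1028] yawy -8.801331865566361 tool z [ 0.  0. -1.] delta tool [-0.0013 -0.0005  0.0128] [ 5.1 -1.8 -9.1]
```

Request:
{"api": "step_arm", "payload": {
  "xyz": [
    [0,0,-0.0015],
    [0,0,0],
    [0,0,0],
    [0,0,0],
    [0,0,0],
    [0,0,0]
  ],
  "turn": [0,0,-0.5,-0.5,-0.5,0],
  "hand": [-1,-1,-1,-1,-1,-1]
}}

```text
clock: 7.0
tcp_pos: [0.5828, -0.2413, 0.1042]
tool_rot: [-2.245, -2.198, -0.0]
contact_force: [5.6, -1.0, -9.7]
gripper_width: 0.0093
gripper_force: 58.5
```

```bash
python3 d.py;python3 -c "
from bench import r;s=r.sense();print(s['torque'])"
```

```text
q [ 0.62  0.42 -0.37  1.65  0.17  1.1   0.18] tcp [ 0.5828 -0.2413  0.1042] yawy -1.212133704839602 tool z [-0.  0. -1.] delta tool [-0.0012 -0.0006  0.0142] [ 5.6 -1.  -9.7]
[-0.43840076 -1.32775288  0.03599177]
```

Request:
{"api": "step_arm", "payload": {
  "xyz": [
    [0,0,0],
    [0,0,0],
    [0,0,0],
    [0,0,0],
    [0,0,0],
    [0,0,0],
    [0,0,0],
    [0,0,0]
  ],
  "turn": [-1,-1,-1,-1,-1,-1,-1,0],
  "hand": [-1,-1,-1,-1,-1,-1,-1,-1]
}}

```text
clock: 7.8
tcp_pos: [0.5822, -0.2415, 0.1041]
tool_rot: [-1.48, -2.77, 0.0]
contact_force: [4.4, -2.1, -9.3]
gripper_width: 0.0087
gripper_force: 58.6
```

```bash
python3 d.py;python3 -c "
from bench import r;s=r.sense();print(s['torque'])"
```

```text
q [ 0.7   0.44 -0.48  1.65  0.22  1.11  0.75] tcp [ 0.5822 -0.2415  0.1041] yawy 33.75870943925705 tool z [-0.001  0.001 -1.   ] delta tool [-0.0008 -0.0006  0.0141] [ 4.4 -2.1 -9.3]
[-0.42955506 -0.94742221 -0.01558549]
```

Request:
{"api": "step_arm", "payload": {
  "xyz": [
    [0,0,0],
    [0,0,0],
    [0,0,0],
    [0,0,0],
    [0,0,0],
    [0,0,0],
    [0,0,0],
    [0,0,0],
    [0,0,0],
    [0,0,0],
    [0,0,0]
  ],
  "turn": [-1,-1,-1,-1,-1,-1,-1,-1,-1,-0.4,0],
  "hand": [-1,-1,-1,-1,-1,-1,-1,-1,-1,-1,-1]
}}

```text
clock: 8.9
tcp_pos: [0.5819, -0.2421, 0.1044]
tool_rot: [-0.259, -3.129, 0.001]
contact_force: [1.9, -3.9, -9.3]
gripper_width: 0.0093
gripper_force: 58.7
```

```bash
python3 d.py;python3 -c "
from bench import r;s=r.sense();print(s['torque'])"
```

```text
q [ 0.81  0.47 -0.63  1.64  0.3   1.13  1.51] tcp [ 0.5819 -0.2421  0.1044] yawy 80.54208438789706 tool z [-0.002 -0.    -1.   ] delta tool [-0.0004 -0.0003  0.0144] [ 1.9 -3.9 -9.3]
[-0.93161585 -0.47731512  0.05283811]
```

Request:
{"api": "step_arm", "payload": {
  "xyz": [
    [0,0,0.001],
    [0,0,0.001],
    [0,0,0],
    [0,0,0],
    [0,0,0],
    [0,0,0],
    [0,0,0],
    [0,0,0]
  ],
  "turn": [0,0,0,0,0,0,0,0],
  "hand": [-1,-1,-1,-0.5,-0.3,-0.3,-0.3,-0.3]
}}

```text
clock: 9.7
tcp_pos: [0.583, -0.241, 0.1036]
tool_rot: [0.255, 3.131, 0.0]
contact_force: [0.3, -1.2, -0.6]
gripper_width: 0.0301
gripper_force: 0.0
```

Request:
{"api": "step_arm", "payload": {
  "xyz": [
    [0,0,-0.01],
    [0,0,-0.02],
    [0,0,-0.03],
    [0,0,-0.03],
    [0,0,-0.03],
    [0,0,0],
    [0,0,0]
  ],
  "turn": [0,0,0,0,0,0,0],
  "hand": [-0.3,-0.3,-0.3,-0.3,-0.3,-0.3,-0.3]
}}

```text
clock: 10.4
tcp_pos: [0.5831, -0.2413, 0.2245]
tool_rot: [0.255, 3.13, -0.001]
contact_force: [0.8, 0.4, -1.6]
gripper_width: 0.0295
gripper_force: 0.0
```

```bash
python3 d.py; python3 - <<'E'
from h import *
a=r.get_image("top")["pixels"][155:265,310:430];b=r.get_image("scene")["pixels"][155:265,295:415]
cv2.imwrite("pics/end.png",np.hstack([cv2.resize(x,(400,367),interpolation=2) for x in(a,b)]))
E
```

```text
q [ 0.83  0.38 -0.66  1.51  0.23  1.34  1.56] tcp [ 0.5831 -0.2413  0.2245] yawy 80.69525412545029 tool z [ 0.002 -0.001 -1.   ] delta tool [ 0.0009 -0.0012  0.1345] [ 0.8  0.4 -1.6]
```

View pics/end.png

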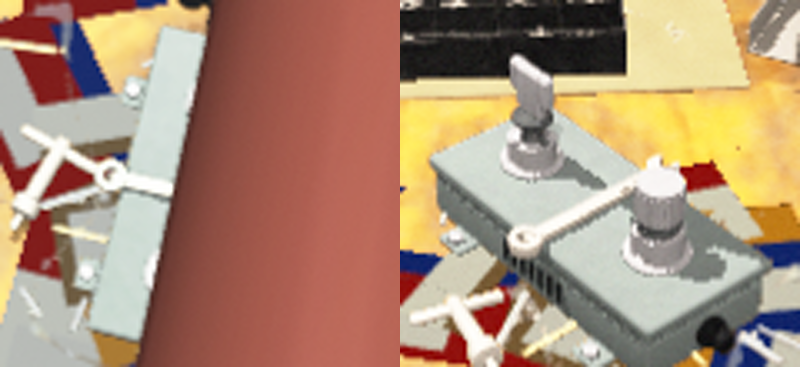

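The right half (scene view) shows the wing at (530,85), turned a quarter and standing up on a visible stem above its collar. The round screw at (660,200) is seated and the spanner has not moved. The left half (top view) is mostly blocked by the arm. The hand is clear, so I hand in.

```bash
python3 -c "
from bench import r;print(r.hand_in())"
```

```text
the job is handed in; nothing more can be done
None
```

The wing screw is pulled up, turned about 89° anticlockwise and stayed up on its thread after I let go; the round screw is still seated, and I handed the job in just after 10.4 s on the robot's clock.

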